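Hang the power carver on the balancer arm

ROBOT

A 6-joint arm with a two-finger parallel gripper is mounted at the origin on the work surface. World frame = base frame: x ahead of the robot, y to its left, z up, the work surface at z = 0. Lengths are in m, angles in rad, forces in N, time in s.
With the tool pointing down it reaches from about 0.3 to 0.825 m from the base axis. Payload 5.4 kg.
Tool frame: the origin (TCP) lies at the very end of the fingers, on their centre line; the grasp point (between the pads) lies 19 mm behind it; z points along the fingers, y is the line along which they close (so a half turn about z gives the same grasp; the last joint's range is limited). The gripper opens to 92 mm and grips with 3 to 60 N. Pads are 20 mm wide; open, the fingers measure 128 mm over their backs; the gripper's body (75 mm by 189 mm) begins 69 mm behind the grasp point.
Start: joints at [-1.514, 0.158, 1.597, -0, 1.386, -0.21], TCP at [0.152, -0.555, 0.215] pointing down, gripper open.
Joint ranges: [-2.91, 2.91], [-0.94, 2.29], [0.18, 2.7], [-1.29, 4.43], [0.17, 2.64], [-3, 3]. Speed limits (rad/s): [2.57, 2.57, 3.14, 3.14, 3.14, 3.14].

INTERFACE

Orientations are given as a rotation vector (axis times angle).
In Python, from workcell import bot gives the robot as it stands. Calls block until the motion is done:
- bot.goto(position, orientation): joint-space move of the TCP to a pose.
- bot.line_to(position, rot=None, max_speed=0.15): straight line of the TCP; rot=None keeps the orientation; max_speed is the mean speed in m/s.
- bot.set_joints(angles): joint-space move.
- bot.set_gripper(opening, newtons=None): opening from 0.0 (shut) to 1.0 (fully open); newtons is the grip in N (None keeps the last); returns when the fingers have stopped.
- bot.hold(seconds).
- bot.inverse_kinematics(position, orientation): joint angles nearest the present ones, or None.
- bot.read_camera(name): name is "scene" or "top"; returns a dict with "pixels" (384x512x3 uint8, blue, green, red), "fx", "fy", "cx", "cy" (pixels), "k1" (the pictures are not rectified: a ray, as slopes to the right and down, at radius r is drawn at 1 + k1 r^2 times it, then the intrinsics apply), "R" (3x3) and "t" (3): a world point X has camera coordinates R X + t. Camera axes: x right, y down, z forward; pixel columns grow to the right and rows downward; lengths in m; the calibration is good to about 2 mm. A picture is of the moment at which its call begins. There is no depth.
A pose or a line that the arm cannot do raises bot.MotionError and nothing moves.
- bot.job_done(): hands the job in; it is judged then, once.
Readings, each from a call of its own:
- bot.current_clock(): time.
- bot.current_joints(): joint angles.
- bot.current_joint_vel(): joint speeds.
- bot.current_effort(): joint torques, N m.
- bot.current_ee_pos(): TCP position.
- bot.current_tool_rot(): TCP orientation.
- bot.current_contact_force(): force on the tool from outside, world axes, zero at the start.
- bot.current_ft_torque(): the same for the moment, N m.
- bot.current_opening(): opening from 0.0 (shut) to 1.0 (fully open).
- bot.current_grip_force(): force on a finger pad.
Only numpy, scipy, OpenCV 4.12 (cv2) and the standard library are available. Lean on these libraries where they do the work, as an engineer would, in place of code of your own. Each camera call takes 0.05 s, during which the arm holds its last target. There are 200 camera calls.

TASK

Take the orange power carver out of the wooden rest and hang it upright on the spring-balanced arm: slip its steel waist into the fork and lay the collar down inside the raised lips. Keep hold and follow the arm down on its swing as it sinks, and let go only once it has settled and carries the whole weight by itself, so that it neither drops nor springs up when you open. Never force the fork, and leave the green sander, the bowl and the hand tools where they are.

Things in the scene. Friction and masses are not known exactly. Their poses are not given: they have to be found in the camera images.
- carver: cordless power carver, upright, 200 mm tall, weight unknown (0.35 to 0.85 kg). Origin at its burr tip (lowest point), z up the axis. From the bottom: burr and nose 0-50 mm (23 dia), black motor body with orange band 50-100 mm (46 dia), steel waist 100-128 mm (26 dia), steel collar 128-136 mm (44 dia, bevelled below), smooth orange tail 136-200 mm (42 dia): grip it there
- carver_collar (a point): point on the carver's axis at the underside of its collar, 128 mm above the burr tip; the underside is what rests on the fork
- fork_seat (a point): centre of the fork's seat, on the upper face of the prongs, where the collar's underside rests; about 260 mm above the bench unloaded, always level. x along the arm towards the post, z up; open towards -x. Slot 30 mm wide, ending 15 mm beyond the centre (+x); prongs 8 mm thick, rounded ends 30 mm before the centre (-x). 5 mm high lips round the seat: see fork_lip
- rest: fixed wooden block 85 x 230 x 58 mm, origin under its centre, two 28 mm through holes 65 mm either side of the centre along its y. Carver and sander stand in them, either in either, nose 50 mm deep in the hole and the shoulder of the motor body on the block
- sander: bystander: grey detail sander with a green tail and no waist, 200 mm tall, standing in the other hole of the rest; origin at its lowest point
- bowl: bystander: half-finished wooden bowl, 230 mm across, 90 mm high, origin under its centre
- mallet: bystander: round carver's mallet lying on its side, 245 mm long; origin at the end of its head, at bench height
- gouge_a: bystander: gouge lying on the bench, 240 mm long, origin below the end of its handle
- gouge_b: bystander: narrow gouge lying on the bench, 240 mm long, origin below the end of its handle
- wax_tin: bystander: yellow tin with a white lid, 76 mm across, 50 mm high, origin under its centre
- fork_lip (a point): top of the lips, 5 mm above fork_seat, on the same axis. Lips stand at both sides (25 mm off the centre), at the back (25 mm) and as red upturned tips on the prong ends (18.5 to 24.5 mm before the centre): the collar must come in above them and is then lowered into the hollow, with 2 to 3 mm of play
- fork_sink (a joint): sinking of the arm, rad: 0 = empty, at the upper stop; 0.55 = lower stop. The fork stays level but swings on an arc: two parallel links 240 mm long, pointing 14 degrees upward from the post at 0 and turning down by this angle (about 240 mm per rad). Damped springs hold the empty fork up with about 2.3 N plus 65 N per metre of sinking; balance lies at 0.08 to 0.4 rad
- fork: the dark steel fork at the arm's end, 58 mm wide; origin 72 mm beyond the seat centre towards the post and 10 mm below the seat's face. Arm and fork turn about the fixed post's vertical axis (335 mm beyond the seat centre, post 220 mm tall); they stay where left, yield sideways to about 0.3 N at the fork, and not at all along the arm
Not all that is in view belongs to the job. Leave any purple look-alike of the carver alone.

How it is judged:
By the outcome, as a careful person would: the job done as asked, in the order asked, and still so for the second after the job is handed in, with the robot touching nothing.
It also fails if it takes over 56 s, if anything falls off the work surface, if the arm or the gripper's body presses on something with over 40 N, if the wrist force passes 120 N, or if a joint passes its speed limit or range.

## Working session

There is one attempt and no reset: what is moved stays moved. The work goes in short steps, each a Python script; the robot and the scene stay as the last script left them, time stands still between calls to the robot, and variables do not carry over. Pictures are saved under pics/ and viewed, at most 10 in all, crops included, and the job is handed in when it is done.

```bash
ls; mkdir -p pics
cat > h.py <<'E'
import numpy as np, cv2
from workcell import bot
from scipy.spatial.transform import Rotation as Ro
def snap(n,f):
    c=bot.read_camera(n); cv2.imwrite(f,c["pixels"]); np.savez(f[:-4]+'.npz',**{k:c[k] for k in c if k!='pixels'}); return c
def ray(c,u,v):
    x,y=(u-float(c["cx"]))/float(c["fx"]),(v-float(c["cy"]))/float(c["fy"]); k=float(c["k1"])
    X,Y=x,y
    for _ in range(30):
        s=1+k*(X*X+Y*Y); X,Y=x/s,y/s
    R=np.array(c["R"]);t=np.array(c["t"]); return -R.T@t, R.T@np.array([X,Y,1.])
def atz(c,u,v,z):
    o,d=ray(c,u,v); return o+d*(z-o[2])/d[2]
def proj(c,P):
    q=np.array(c["R"])@np.array(P,float)+np.array(c["t"]); x,y=q[:2]/q[2]; s=1+float(c["k1"])*(x*x+y*y)
    return float(c["fx"])*x*s+float(c["cx"]),float(c["fy"])*y*s+float(c["cy"])
def meet(c1,p1,c2,p2):
    o1,d1=ray(c1,*p1);o2,d2=ray(c2,*p2)
    A=np.stack([d1,-d2],1); s=np.linalg.lstsq(A,o2-o1,rcond=None)[0]
    a,b=o1+d1*s[0],o2+d2*s[1]; return (a+b)/2,np.linalg.norm(a-b)
E
python3 - <<'E'
from h import *
for n in("scene","top"):
    c=snap(n,f"pics/{n}0.png"); print(n,c["fx"],c["k1"],-np.array(c["R"]).T@np.array(c["t"]),np.array(c["R"])[2])
    cv2.imwrite(f"pics/{n}0b.png",cv2.resize(c["pixels"],(800,600),interpolation=cv2.INTER_CUBIC))
E
```

```text
pics
scene 489.06764663894324 -0.04073777150514266 [ 1.19049102 -1.06164994  1.41476685] [-0.36786976  0.62091557 -0.69219628]
top 487.9076210928111 -0.059914951580896415 [0.40014792 0.05188941 1.79295218] [ 0.08597881 -0.00774134 -0.99626689]
```

View pics/scene0b.png

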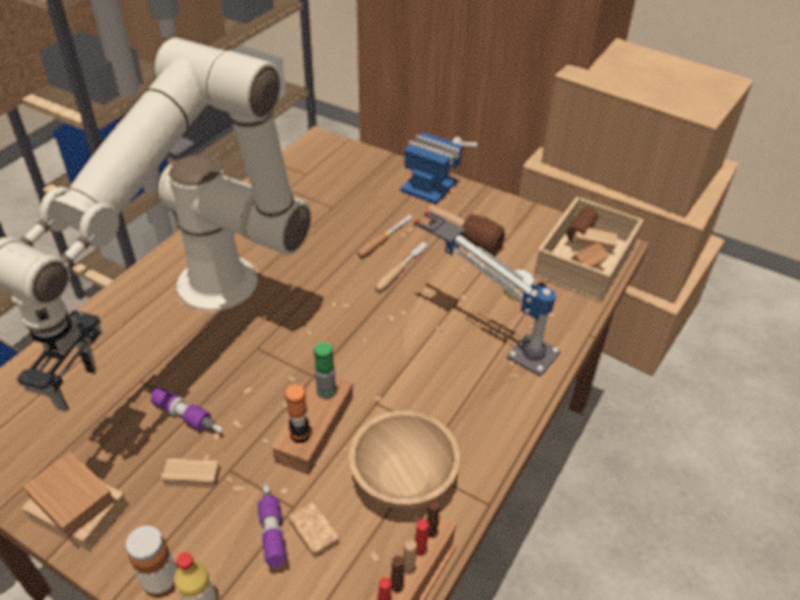

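View pics/top0b.png

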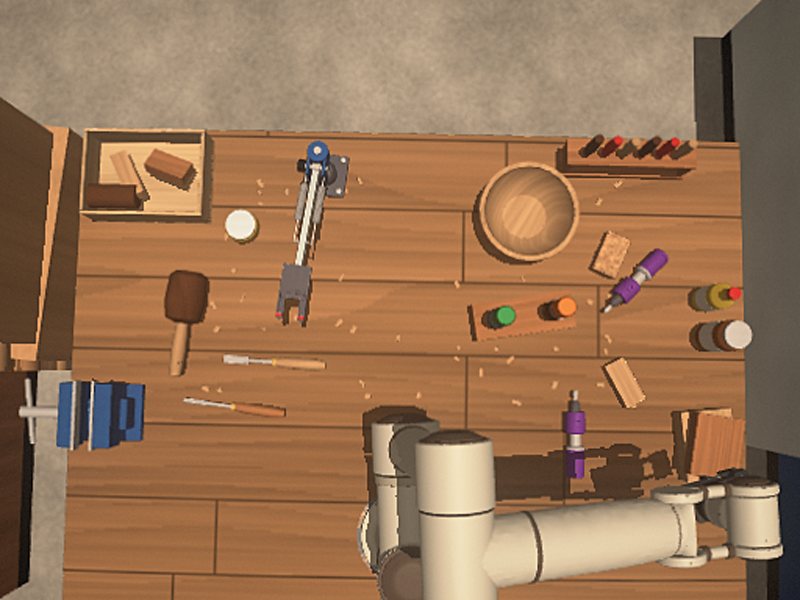

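The scene view shows the carver (orange tail about (296,395) of 800) in the near hole of the rest, and the sander (324,360) in the other. The top view shows the fork at (293,300), opening towards the robot. I'll enlarge both.

Run:
```python
import cv2,numpy as np
t=cv2.imread('pics/top0.png');s=cv2.imread('pics/scene0.png')
def crop(im,x,y,w,h,k): return cv2.resize(im[y:y+h,x:x+w],None,fx=k,fy=k,interpolation=cv2.INTER_CUBIC)
# each 400x300
a=crop(t,170,160,50,50,8)[:,:]; b=crop(t,295,175,80,50,5)
c=crop(s,260,130,50,37,8); d=crop(s,170,215,67,50,6)
out=np.zeros((600,800,3),np.uint8)
out[:300,:400]=crop(t,165,162,50,38,8)[:300,:400]
out[:300,400:]=crop(t,297,178,80,60,5)
out[300:,:400]=crop(s,255,128,50,38,8)[:300,:400]
out[300:,400:]=crop(s,170,213,80,60,5)
cv2.imwrite('pics/crops.png',out)
```

```text
(no output)
```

View pics/crops.png

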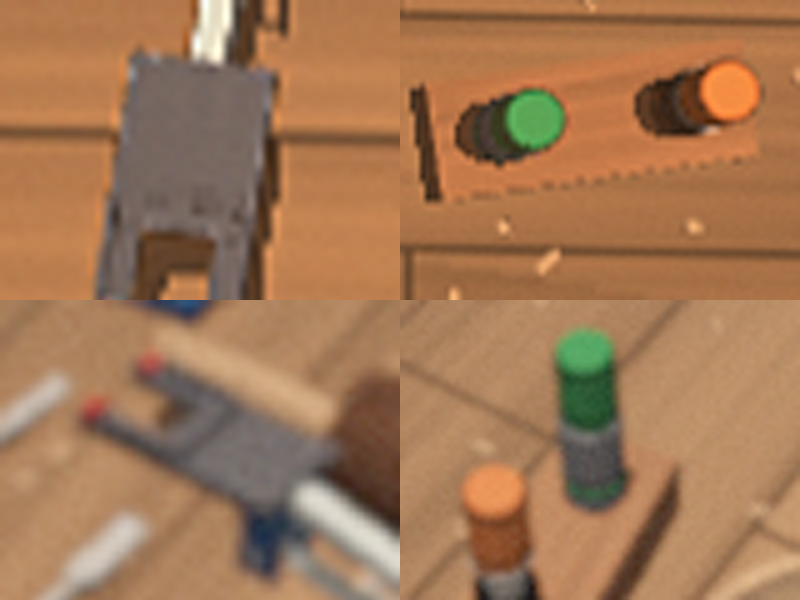

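Run:
```python
from h import *
T=dict(np.load('pics/top0.npz'));S=dict(np.load('pics/scene0.npz'))
def reds(f,x,y,w,h):
    im=cv2.imread(f).astype(int)[y:y+h,x:x+w]; m=((im[:,:,2]>im[:,:,1]+55)&(im[:,:,2]>im[:,:,0]+55)&(abs(im[:,:,1]-im[:,:,0])<30)).astype(np.uint8)
    n,l,st,ce=cv2.connectedComponentsWithStats(m)
    return [(ce[i]+[x,y],st[i,4]) for i in range(1,n) if st[i,4]>3]
rt=reds('pics/top0.png',170,185,36,30);rs=reds('pics/scene0.png',255,125,35,30);print(rt,rs)
for n,p,q in(('carver',(362.6,196),(188.6,250.8)),('sander',(323.4,201.6),(206.6,223.2))):
    print(n,meet(T,p,S,q),atz(T,*p,.208),atz(S,*q,.208))
for p,_ in rt: print('tip top z.265',atz(T,*p,.265))
for p,_ in rs: print('tip scene z.265',atz(S,*p,.265))
print('slot end',atz(T,186.5,190.5,.26)); print('post',atz(T,202.9,95.4,.22))
```

```text
[(array([177.83333333, 201.08333333]), np.int32(12)), (array([191.90909091, 202.81818182]), np.int32(11))] [(array([273. , 135.5]), np.int32(6)), (array([266., 141.]), np.int32(7))]
carver (array([ 0.52130326, -0.32304306,  0.20150907]), np.float64(7.917330213061189e-05)) [ 0.52084041 -0.32148966  0.208     ] [ 0.5248502  -0.32701613  0.208     ]
sander (array([ 0.50041141, -0.19440263,  0.19866146]), np.float64(0.0009277160403622803)) [ 0.50019557 -0.19268609  0.208     ] [ 0.50532826 -0.20131981  0.208     ]
tip top z.265 [0.48985654 0.27326147 0.265     ]
tip top z.265 [0.48523694 0.22892246 0.265     ]
tip scene z.265 [0.49181404 0.26333779 0.265     ]
tip scene z.265 [0.48618758 0.21960448 0.265     ]
slot end [0.52406536 0.24765785 0.26      ]
post [0.84276506 0.20837584 0.22      ]
```

```bash
cat >> h.py <<'E'
def down(deg): return (Ro.from_euler('z',deg,degrees=True)*Ro.from_euler('x',180,degrees=True)).as_rotvec()
CX,CY=.5208,-.3215
E
python3 - <<'E'
from h import *
r=Ro.from_rotvec(bot.current_tool_rot()); print('tool y',r.as_matrix()[:,1],'x',r.as_matrix()[:,0])
for a in(-6.2,173.8,83.8,-96.2): 
    print(a,[None if q is None else np.round(q,2) for q in (bot.inverse_kinematics([CX,CY,.26],down(a)),bot.inverse_kinematics([.5,.25,.29],down(a)))])
bot.goto([CX,CY,.27],down(83.8)); print(bot.current_clock(),bot.current_ee_pos(),bot.current_contact_force())
c=snap('scene','pics/s1.png');x,y=150,190
im=c["pixels"].copy()
cv2.imwrite('pics/s1c.png',cv2.resize(im[y:y+90,x:x+120],(800,600),interpolation=cv2.INTER_CUBIC)); print(proj(c,bot.current_ee_pos()))
E
```

```text
tool y [ 0.26369516 -0.96460466 -0.00164811] x [9.64606060e-01 2.63694966e-01 3.36998934e-04]
-6.2 [array([-0.75,  0.23,  1.43, -0.  ,  1.49,  0.93]), array([ 0.25,  0.08,  1.54, -0.  ,  1.53,  1.93])]
173.8 [array([-0.75,  0.23,  1.43,  0.  ,  1.49, -2.21]), array([ 0.25,  0.08,  1.54,  0.  ,  1.53, -1.22])]
83.8 [array([-0.75,  0.23,  1.43,  0.  ,  1.49, -0.64]), array([0.25, 0.08, 1.54, 0.  , 1.53, 0.36])]
-96.2 [array([-0.75,  0.23,  1.43, -0.  ,  1.49,  2.5 ]), array([ 0.25,  0.08,  1.54,  0.  ,  1.53, -2.79])]
1.7167 [ 0.52010325 -0.32236453  0.26974571] [-0.57421405 -0.39160618 -0.19743747]
(np.float64(186.63957314836415), np.float64(236.417824776266))
```

View pics/s1c.png

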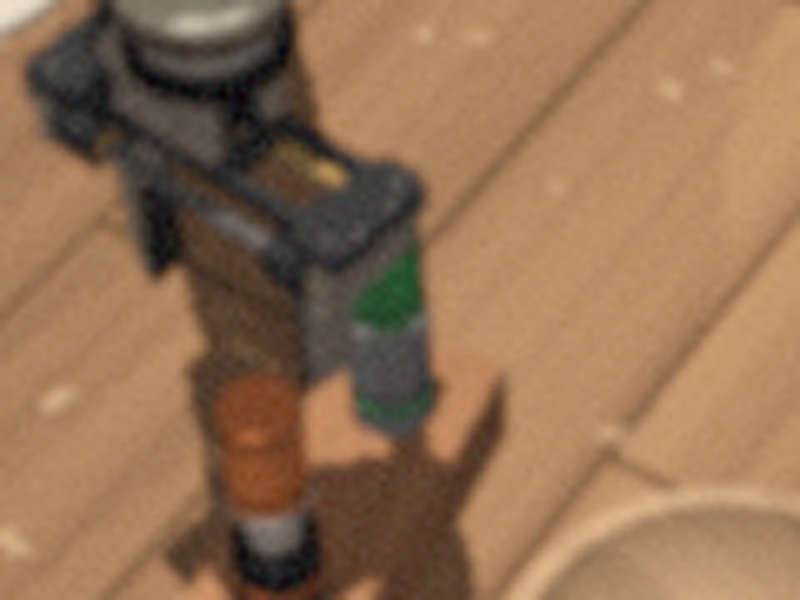

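The near fingertip ends at (328,375) and the far one at (160,275) in the crop. Their midpoint is about 1.5 px below the projected TCP, so the bias is in the scene camera and I'll trust the top camera. Next is a centring squeeze, then a quarter turn and the grasp.

Run:
```python
from h import *
F=lambda: np.round(np.mean([bot.hold(.02) or bot.current_contact_force() for _ in range(10)],0),2)
print('free',F())
bot.line_to([CX,CY,.156],max_speed=.15); print('low',F(),bot.current_ee_pos())
bot.set_gripper(0,4); print('sq',F(),bot.current_opening()*92,bot.current_grip_force(),bot.current_ee_pos())
bot.set_gripper(.85); bot.line_to([CX,CY,.156],rot=down(-6.2),max_speed=.15)
print('turned',F(),bot.current_clock(),bot.current_ee_pos())
bot.set_gripper(0,4); print('sq2',F(),bot.current_opening()*92)
bot.set_gripper(0,35); print('grip',F(),bot.current_opening()*92,bot.current_grip_force(),bot.current_clock(),bot.current_ee_pos())
```

```text
free [ 0.06 -0.01 -0.04]
low [-0.13 -0.08  0.1 ] [ 0.52144617 -0.32205493  0.15740348]
sq [ 0.85 -0.43 -0.37] 42.26629249320194 3.99979714908568 [ 0.52090648 -0.32149149  0.1559554 ]
turned [ 0.12 -0.28  0.13] 6.5417 [ 0.52080877 -0.32148628  0.15600135]
sq2 [0.26 0.56 0.22] 42.04426422067246
grip [0.   0.87 0.47] 41.63644855841927 35.000101139594335 7.725 [ 0.52083   -0.3213618  0.1559801]
```

Run:
```python
from h import *
F=lambda n=25: np.round(np.mean([bot.hold(.02) or bot.current_contact_force() for _ in range(n)],0),3)
bot.line_to([CX,CY,.225],max_speed=.1); bot.line_to([CX-.02,CY,.2925],max_speed=.15)
bot.hold(.3); print('held',F(),bot.current_ft_torque(),bot.current_opening()*92,bot.current_clock())
bot.line_to([.39,-.30,.2925],max_speed=.25)
bot.line_to([.425,.257,.2925],max_speed=.3)
bot.hold(.3); print('held',F(),bot.current_ee_pos(),bot.current_clock())
c=snap('scene','pics/s2.png');t=snap('top','pics/t2.png')
o=np.zeros((600,800,3),np.uint8)
o[:,:400]=cv2.resize(c["pixels"][100:190,230:290],(400,600),interpolation=cv2.INTER_CUBIC)
o[:,400:]=cv2.resize(t["pixels"][150:240,160:220],(400,600),interpolation=cv2.INTER_CUBIC)
cv2.imwrite('pics/st2.png',o)
```

```text
held [-0.031  0.165 -5.934] [ 0.02254842  0.01069987 -0.03637809] 41.52923033036876 9.9
held [ 0.019  0.107 -6.119] [0.42499135 0.25703543 0.29248369] 13.225
```

View pics/st2.png

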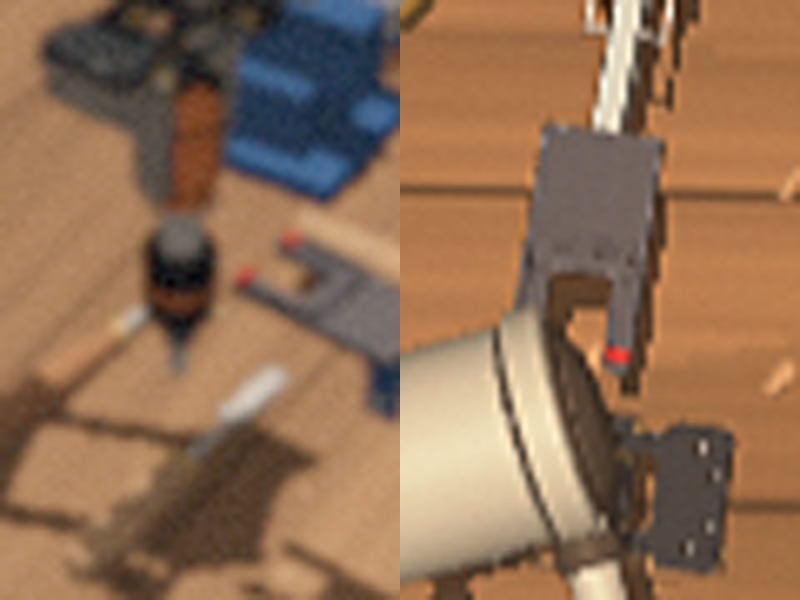

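Carver hangs upright at about (180,240) in the left crop, in line with the slot between the red tips at (290,240) and (245,278). The fork has not moved. I'll insert in steps, watching the force.

```bash
cat >> h.py <<'E'
F=lambda n=8: np.round(np.mean([bot.hold(.02) or bot.current_contact_force() for _ in range(n)],0),2)
seat=np.array([.509,.249,.26]); ang=np.radians(-6.2); d=np.array([np.cos(ang),np.sin(ang),0]); n=np.array([-d[1],d[0],0])
E
python3 - <<'E'
from h import *
for s in(-.05,-.035,-.025,-.015,-.008,0):
    p=seat+d*s; p[2]=.2925
    bot.line_to(p,max_speed=.04); f=F(); print(s,'along',round(f@d,2),'lat',round(f@n,2),'z',f[2])
    if abs(f@d)>2.5 or abs(f@n)>2 : print('stop');break
print(bot.current_clock())
c=snap('scene','pics/s3.png');t=snap('top','pics/t3.png')
o=np.zeros((600,800,3),np.uint8)
o[:,:400]=cv2.resize(c["pixels"][110:170,255:295],(400,600),interpolation=cv2.INTER_CUBIC)
o[:,400:]=cv2.resize(t["pixels"][150:240,160:220],(400,600),interpolation=cv2.INTER_CUBIC)
cv2.imwrite('pics/st3.png',o)
E
```

```text
-0.05 along 0.07 lat 0.03 z -6.24
-0.035 along 0.15 lat 0.52 z -6.17
-0.025 along -0.18 lat -0.08 z -6.09
-0.015 along -0.11 lat -0.41 z -5.64
-0.008 along -0.14 lat 0.28 z -5.96
0 along 0.01 lat -0.01 z -6.13
17.1333
```

View pics/st3.png

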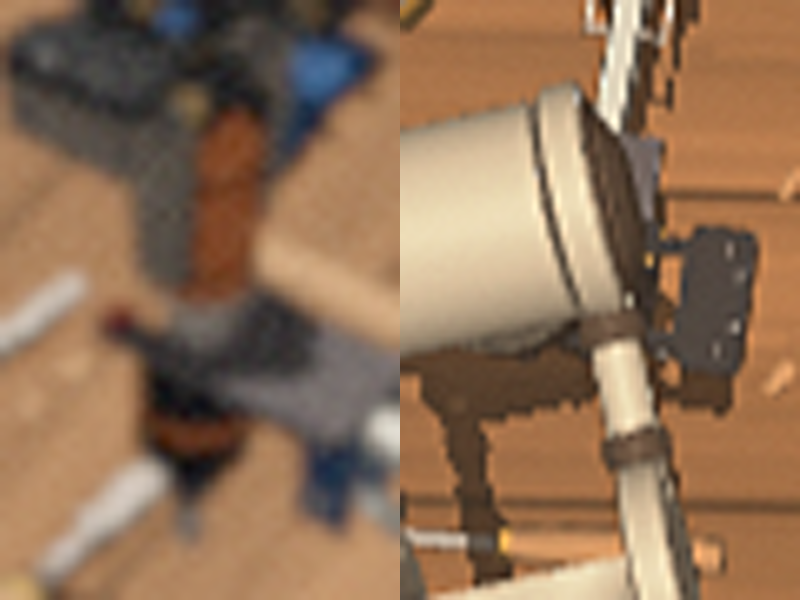

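The waist is in the slot with no contact force. I'll touch the slot end gently to pin down the centre, back off 2 mm, then lower.

Run:
```python
from h import *
s=0
while s<.0055:
    s+=.0006; p=seat+d*s; p[2]=.2925; bot.line_to(p,max_speed=.02); f=F(8); print(round(s*1e3,1),round(f@d,2),round(f@n,2),f[2])
    if f@d<-.8: break
p=seat+d*(s-.0025); p[2]=.2925; bot.line_to(p,max_speed=.02); print('back',s-.0025,F(15),bot.current_ee_pos(),bot.current_clock())
```

```text
0.6 0.02 -0.03 -5.84
1.2 -0.24 0.2 -5.75
1.8 -2.27 -0.2 -5.15
back -0.0007000000000000001 [ 0.05 -0.14 -5.8 ] [0.5084509  0.24903293 0.29253169] 18.9083
```

Run:
```python
from h import *
c0=seat+d*-.0007
for z in(.287,.2845,.283,.2815,.2805,.2795,.2785,.2775,.2765):
    p=c0.copy(); p[2]=z; bot.line_to(p,max_speed=.02); f=F(8); print(z,round(f@d,2),round(f@n,2),f[2])
    if f[2]>-3.9 or abs(f@d)>2: break
print(bot.current_clock(),bot.current_ee_pos())
c=snap('scene','pics/s4.png')
cv2.imwrite('pics/s4c.png',cv2.resize(c["pixels"][110:170,245:305],(600,600),interpolation=cv2.INTER_CUBIC))
```

```text
0.287 0.04 -0.04 -6.05
0.2845 0.26 -0.08 -6.24
0.283 0.22 0.04 -5.84
0.2815 0.01 0.13 -5.84
0.2805 0.13 0.22 -5.94
0.2795 0.44 0.27 -5.44
0.2785 -0.94 -0.05 -3.48
21.7917 [0.50824711 0.24914885 0.27869533]
```

View pics/s4c.png

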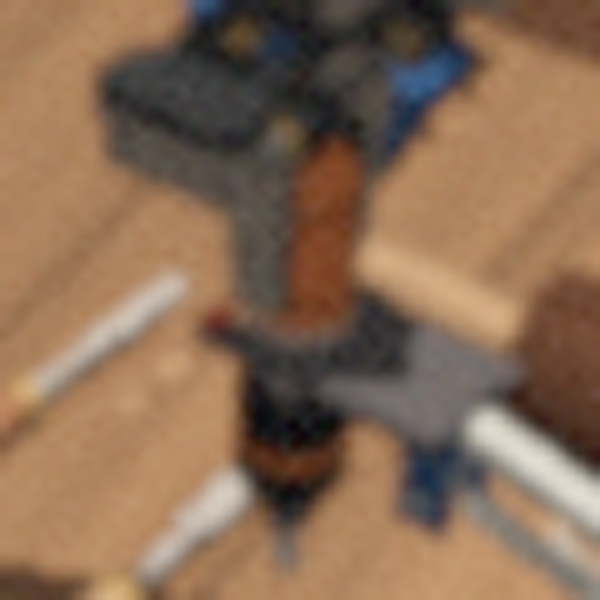

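Seated: contact came at TCP z about 0.279, which is seat level, not the lip, and the picture shows the collar down between the lips at (300,335). Next I follow the arc down with force feedback.

```bash
cat >> h.py <<'E'
c0=seat+d*-.0007; a0=np.radians(14)
def arc(h,off=0):  # TCP at sink height h
    th=np.arcsin(np.sin(a0)-h/.24); p=c0-d*(.24*(np.cos(th)-np.cos(a0))-off); p[2]=.2793-h; return p
E
python3 - <<'E'
from h import *
for h in(.005,.012,.02,.028,.036,.044,.05):
    bot.line_to(arc(h),max_speed=.03); f=F(6); print(h,round(f@d,2),round(f@n,2),f[2])
    if abs(f@d)>3 or abs(f@n)>2: print('stop');break
bot.hold(.5);print(F(20),bot.current_clock())
E
```

```text
0.005 0.27 -0.23 -3.39
0.012 -0.16 -0.52 -3.15
0.02 0.37 -0.46 -2.3
0.028 0.72 -0.38 -1.91
0.036 0.64 -0.2 -1.56
0.044 0.75 -0.17 -1.35
0.05 0.9 -0.15 -0.01
[ 1.09 -0.3  -0.8 ] 26.0833
```

Run:
```python
from h import *
off=.0006
for h in(.05,.055,.059,.062):
    bot.line_to(arc(h,off),max_speed=.02); bot.hold(.25); f=F(25); print(h,off,round(f@d,2),round(f@n,2),f[2],bot.current_clock())
    if f@d>.4: off+=.0005
    if f@d<-.4: off-=.0005
    if f[2]>-.08: break
```

```text
0.05 0.0006 -2.37 -0.33 -0.71 27.0
0.055 9.999999999999994e-05 -1.0 -0.01 -0.33 28.0667
0.059 -0.0004000000000000001 3.19 0.08 -0.06 29.0833
```

Run:
```python
from h import *
h=.0595; off=.0001
for i in range(4):
    bot.line_to(arc(h,off),max_speed=.02); bot.hold(.3); f=F(40); print(h,off,round(f@d,2),round(f@n,2),f[2],bot.current_clock())
    if abs(f@d)<.4 and abs(f[2])<.1: break
    if abs(f@d)>=.4: off+=f@d*.00015
    h-=f[2]/65*.8
print(bot.current_ft_torque(),bot.current_ee_pos())
```

```text
0.0595 0.0001 1.66 -0.02 -0.09 30.3
0.06060769230769231 0.00034929234425432873 -1.03 0.09 -0.1 31.5167
0.06183846153846154 0.00019543849254134227 -1.87 0.11 0.19 32.7333
0.0595 -8.54603700013053e-05 0.06 -0.11 -0.03 33.9667
[ 6.60854599e-05 -1.57083012e-01 -2.18464448e-02] [0.50125864 0.24983369 0.21984611]
```

Run:
```python
from h import *
bot.set_gripper(0,15); bot.hold(.2); bot.set_gripper(0,3); bot.hold(.4); print('soft',F(20),bot.current_opening()*92)
o=bot.current_opening()
for x in(.02,.06,.15,.35): bot.set_gripper(min(1,o+x)); print(round(x,2),F(5))
bot.set_gripper(.95); bot.hold(.5); print(F(20),bot.current_clock())
c=snap('scene','pics/s5.png')
cv2.imwrite('pics/s5c.png',cv2.resize(c["pixels"][110:170,245:305],(600,600),interpolation=cv2.INTER_CUBIC))
```

```text
soft [ 0.62  0.13 -0.01] 42.3067678032668
0.02 [ 0.08  0.19 -0.37]
0.06 [0.08 0.4  0.05]
0.15 [-0.09  0.52  0.09]
0.35 [-0.17 -0.49  0.02]
[ 0.03 -0.07  0.26] 38.1833
```

View pics/s5c.png

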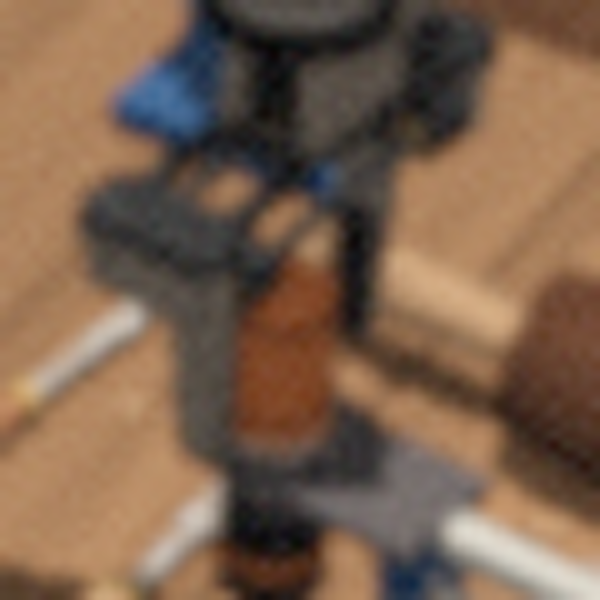

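The fingers are open on both sides of the tail (orange at (290,350)), and the carver hangs upright and still in the fork. I'll retreat straight up.

Run:
```python
from h import *
p=np.array(bot.current_ee_pos()); p[2]+=.13; bot.line_to(p,max_speed=.06); print(F(10),bot.current_clock())
p[2]+=.05; p[0]-=.14; bot.line_to(p,max_speed=.15); bot.hold(.3); print(bot.current_clock())
c=snap('scene','pics/s6.png');t=snap('top','pics/t6.png')
o=np.zeros((600,800,3),np.uint8)
o[:,:400]=cv2.resize(c["pixels"][100:190,245:305],(400,600),interpolation=cv2.INTER_CUBIC)
o[:,400:]=cv2.resize(t["pixels"][150:240,160:220],(400,600),interpolation=cv2.INTER_CUBIC)
cv2.imwrite('pics/st6.png',o)
```

```text
[-0.28 -0.13 -0.02] 40.7167
42.1583
```

View pics/st6.png

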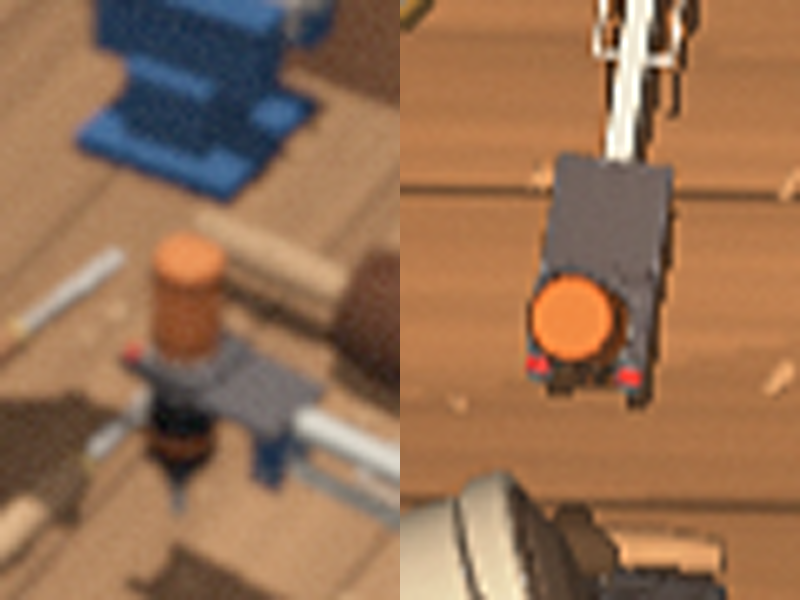

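The carver hangs upright and seated in the fork: in the crop, orange top at (572,318) and tips at (538,365) and (630,378). The robot is clear of it.

```bash
python3 -c "
from workcell import bot
print(bot.job_done())"
```

```text
the job is handed in; nothing more can be done
None
```

The carver hangs upright in the spring-balanced fork and stayed put when I let go (wrist load about 0 N beforehand); I handed the job in at about 42 s, and the judge's verdict wasn't shown.

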